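# Lock the purple bobbin on the yarn winder

### The job

Fit the purple bobbin on the yarn winder: with its two ears in the gaps between the winder's black claws, push it down over the spindle until it sits fully home, then twist it clockwise (seen from above) about a quarter turn, until its ears lie under the claws against the stops. Let go of it, and leave the orange and teal bobbins standing where they are.

Things in the scene. Friction and masses are not known exactly. Their poses are not given: they have to be found in the camera images.
- purple_bobbin: Purple bobbin standing loose on the table, 90 g, 85 mm tall, round, 48 mm across, solid above 50 mm (grip there, any direction). At its foot a 60 mm flange and 2 opposite ears, 18 mm wide, 6 thick, ends 44 mm from the axis; a white bar on top runs in line with the ears. Bore from below 30 mm wide, 50 deep. Origin: centre of underside; z up, x along the ears (half a turn makes no difference).
- seat (a point): Seat on the fixed cream winder: centre of its grey disc, 56 mm up, where the bobbin's underside rests. Spindle 44 mm tall, tapers 25 to 6 mm. Black claws at +y and -y: lips 34-55 mm from axis, underside 11, top 16 mm over disc. Gaps at +x, -x: ears enter within 30 deg of x. Red stops halt the ears 95 deg clockwise (from above) of x; the other way is blocked. Locked: bobbin x along seat y. z up.
- orange_bobbin: An orange bobbin of the same shape and size, standing on the table: a bystander, to be left standing where it is. Origin: centre of the underside, x along its ears, z up.
- teal_bobbin: A teal (blue-green) bobbin of the same shape and size, standing on the table: a bystander, to be left standing where it is. Origin: centre of the underside, x along its ears, z up.
Things that resemble listed ones, but are neither listed nor needed, are in the scene too. Leave any pink or yellow look-alike of the purple_bobbin alone.

How it is judged:
On the way:
1. the purple bobbin is down on the spindle with its ears in the gaps, its underside within 6 mm of the disc (z of purple_bobbin in the frame of seat below 0.006 m and horizontal distance between purple_bobbin and seat below 0.01 m and angle between the x axis of purple_bobbin and the x axis of seat, either way round below 0.9 rad).
At the end, for the whole second after the job is handed in: Purple bobbin released and at rest on the seat: upright within 6 degrees, underside within 4 mm of the disc, axis within 10 mm of the spindle's, its x within 20 degrees of the seat's y line (ears under claws); orange and teal bobbins upright, within 30 mm of where they began (z of purple_bobbin in the frame of seat below 0.004 m and horizontal distance between purple_bobbin and seat below 0.01 m and angle between purple_bobbin's own z axis and vertical below 0.1 rad and angle between the x axis of purple_bobbin and the y axis of seat, either way round below 0.35 rad and linear speed of purple_bobbin below 0.02 m/s and distance of each of orange_bobbin, teal_bobbin from where it was at the start of the episode below 0.03 m and angle between each of orange_bobbin, teal_bobbin's own z axis and vertical below 0.2 rad); the robot touches nothing.
It fails at once if the orange or teal bobbin is shoved more than 50 mm or knocked over (distance of any of orange_bobbin, teal_bobbin from where it was at the start of the episode above 0.05 m or angle between any of orange_bobbin, teal_bobbin's own z axis and vertical above 0.6 rad).
It also fails if it takes over 45 s, if anything falls off the work surface, if the arm or the gripper's body presses on something with over 40 N, if the wrist force passes 120 N, or if a joint passes its speed limit or range.

### The arm

A 7-joint arm with a two-finger parallel gripper is mounted at the origin on the work surface. World frame = base frame: x ahead of the robot, y to its left, z up, the work surface at z = 0. Lengths are in m, angles in rad, forces in N, time in s.
With the tool pointing down it reaches from about 0.425 to 0.925 m from the base axis. Payload 6.8 kg.
Tool frame: the origin (TCP) lies on the centre line of the jaws, within the pads' length; the fingertips stand 14 mm ahead of it and the grasp point (between the pads) lies 5 mm behind it (r.tips_ahead is the distance from the TCP to the fingertips, in m); z points along the fingers, y is the line along which they close (so a half turn about z gives the same grasp; the last joint's range is limited). The gripper opens to 85 mm and grips with 20 to 120 N. Pads are 22 mm wide; open, the fingers measure 114 mm over their backs; the gripper's body (76 mm by 85 mm) begins 54 mm behind the grasp point. The pads swing forward as they close: fully open they stand 13 mm farther back than shut.
Start: joints at [-1.409, 0.477, 0.022, 1.555, -0.011, 1.109, -0.083], TCP at [0.18, 0.651, 0.245] pointing down, gripper open.
Joint ranges: [-2.96, 2.96], [-0.34, 2.1], [-1.41, 1.46], [0.24, 2.44], [-1.37, 4.51], [0.17, 1.92], [-2.96, 2.96]. Speed limits (rad/s): [2.39, 2.39, 3.14, 3.14, 3.14, 3.14, 3.14].

### API

Orientations are given as a rotation vector (axis times angle).
In Python, from bench import r, eyes gives the robot as it stands.
- The arm moves only by the tool step_arm, never from a script. Its argument "rows" is a list of rows, each a list of 6 numbers: the shift along the world's x, y, z in units of 60 cm (1.0 is 60 cm), then the turn, a rotation vector about the world's x, y, z in units of pi rad (1.0 is pi rad). In form: [[x, y, z, rx, ry, rz], ...]. A call has 1 to 5 rows; each row is the pose to reach, as a shift and turn from the pose commanded when the call began, turning the shorter way round; what a row does not reach only later rows make up. A row lasts 1/12 s, in which the tool goes at most 41.7 mm and 7.16 degrees, less where a joint would pass 70% of its speed; a pose out of reach is approached as far as the arm can. A call with a number of a shift or a turn outside -1 to 1 is refused whole. A call with a gripper value outside its range is refused whole. "jaw" is the closure, from 0 (fully open) to 1 (shut), set as the call begins (left out, the last holds). The fingers move at their own pace and stop on an object; "squeeze" is the grip in N (left out, the last holds). Time passes only in rows, so rows that repeat a pose let the fingers close. It gives the time, the measured TCP pose, the force, the opening and the grip force at its end, in the units of the state.
- r.get_obs(): the state, without advancing time (a new reading comes with each control period).
- eyes.grab_frame(name): name is "scene" or "top" or "wrist"; returns the picture (384x512x3 uint8, red, green, blue); there is no depth.
- eyes.camera_info(name): a dict with "mtx" (3x3 intrinsics, pixels), "extrinsics" (4x4, takes a point from camera to world coordinates); the wrist camera has in their place "tool_from_camera" (4x4, takes a point from camera to tool coordinates, whose origin is the TCP and whose axes are the flange's). Camera axes: x right, y down, z forward; pixel columns grow to the right and rows downward; lengths in m; the calibration is good to about 2 mm. The wrist camera is an equidistant fisheye: a pixel r from the principal point sees the ray r / f radians off the axis. A picture is of the moment at which its call begins: read the wrist's pose just before it. camera_info takes no time and is no camera call.
- r.hand_in(): hands the job in; it is judged then, once.
The state is a dict: "clock": time; "joints": joint angles; "qvel": joint speeds; "tau": joint torques, N m; "tcp_pos": TCP position; "orientation": TCP orientation; "contact_force": force on the tool from outside, world axes, zero at the start; "moment": the same for the moment, N m; "grip_width": finger opening in m; "gripper_force": force on a finger pad.
Only numpy, scipy, OpenCV 4.12 (cv2) and the standard library are available. Lean on these libraries where they do the work, as an engineer would, in place of code of your own. Each camera call takes 0.05 s, during which the arm holds its last target. There are 200 camera calls.

## Working session

There is one attempt and no reset: what is moved stays moved. The work goes in short steps, Python scripts to look and compute and a tool call to move; the robot and the scene stay as the last step left them, time stands still between calls to the robot, and variables do not carry over. Pictures are saved under pics/ and viewed, at most 10 in all, crops included, and the job is handed in when it is done.

Besides the shell and the picture viewer there is one more tool, called after ">>>" as name(argument=value, ...), one argument or row to a line, values as JSON. step_arm: Moves the arm, as the interface text tells. Shifts and turns lie within -1 to 1; 1 stands for 60 cm of shift or pi rad of turn. Its arguments: {"type":"object","properties":{"rows":{"type":"array"},"jaw":{"type":"number"},"squeeze":{"type":"number"}},"required":["rows"]}

```bash
mkdir -p pics
python3 - <<'E'
from bench import r, eyes
import cv2,numpy as np
a=eyes.grab_frame("scene");b=eyes.grab_frame("top")
cv2.imwrite("pics/scene.png",a[:,:,::-1]);cv2.imwrite("pics/top.png",b[:,:,::-1])
for n in("scene","top"):
  c=eyes.camera_info(n);print(np.round(c["mtx"],1).tolist(),np.round(c["extrinsics"],3).tolist())
print(eyes.camera_info("wrist"));print(r.get_obs())
E
```

```text
[[388.7, 0.0, 257.8], [0.0, 388.7, 193.2], [0.0, 0.0, 1.0]] [[-0.505, 0.645, -0.574, 0.953], [0.863, 0.382, -0.33, 0.229], [0.006, -0.662, -0.75, 0.732], [0.0, 0.0, 0.0, 1.0]]
[[381.5, 0.0, 262.7], [0.0, 381.5, 203.9], [0.0, 0.0, 1.0]] [[0.025, -0.998, 0.054, 0.425], [-1.0, -0.024, 0.02, -0.063], [-0.018, -0.054, -0.998, 0.962], [0.0, 0.0, 0.0, 1.0]]
{'mtx': array([[297.31863964,   0.        , 257.94238066],
       [  0.        , 297.31863964, 190.53051286],
       [  0.        ,   0.        ,   1.        ]]), 'tool_from_camera': array([[-5.23140712e-04, -9.57061565e-01, -2.89884263e-01,
         7.36413264e-02],
       [ 9.99999663e-01, -3.17394339e-04, -7.56766201e-04,
        -1.10221766e-03],
       [ 6.32264221e-04, -2.89884562e-01,  9.57061409e-01,
        -1.29539113e-01],
       [ 0.00000000e+00,  0.00000000e+00,  0.00000000e+00,
         1.00000000e+00]])}
{'clock': 0.1, 'joints': array([-1.40907448,  0.47773461,  0.02234111,  1.55633207, -0.01151686,
        1.10930077, -0.08308527]), 'qvel': array([ 0.00073488, -0.00245761, -0.00063871, -0.00418344, -0.00113715,
        0.0011582 , -0.00065673]), 'tau': array([ 4.80298069e-03, -5.97763002e+01,  1.61371417e+00, -2.81950647e+01,
        1.27968934e-02,  5.09375022e-03, -6.95450822e-06]), 'tcp_pos': array([0.17979659, 0.65009192, 0.24442003]), 'orientation': array([-4.22489791e-01, -3.11293439e+00,  2.58019887e-03]), 'contact_force': array([ 0.40214002, -0.47728722,  0.19817482]), 'moment': array([ 0.01202782,  0.02071299, -0.00435777]), 'gripper_force': 0.0, 'grip_width': 0.08543870080513202}
```

View pics/scene.png

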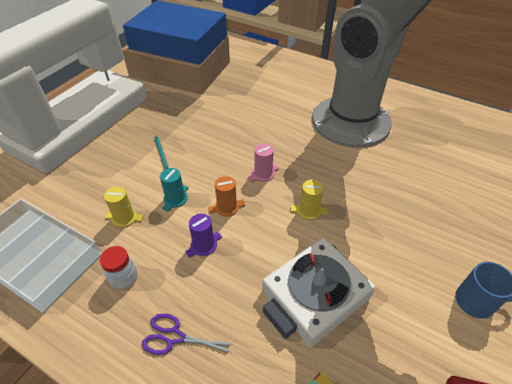

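View pics/top.png

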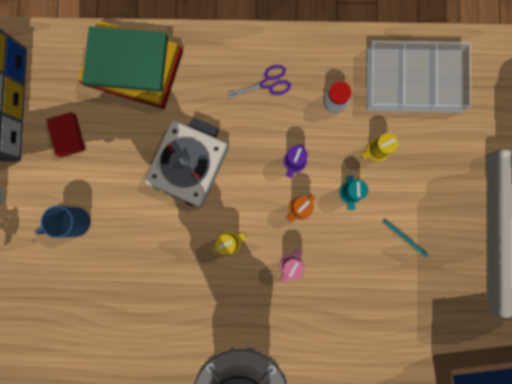

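The scene image shows purple at about (202,234) and the winder at (320,283). In the top image purple is at (296,158), the winder disc at about (187,161), and orange (302,206) and teal (353,191) are to the side of and behind purple. Next I'll measure roughly and crop the winder.

```bash
cat > h.py <<'E'
from bench import r, eyes
import cv2,numpy as np
from scipy.spatial.transform import Rotation as R
def rays(n,px,obs=None):
    c=eyes.camera_info(n);K=c["mtx"];px=np.atleast_2d(px).astype(float)
    v=(px-K[:2,2])/K[0,0]
    if n=="wrist":
        t=np.linalg.norm(v,axis=1,keepdims=True)
        d=np.hstack([np.sin(t)*v/np.maximum(t,1e-9),np.cos(t)])
        T=np.eye(4);T[:3,:3]=R.from_rotvec(obs["orientation"]).as_matrix();T[:3,3]=obs["tcp_pos"]
        T=T@c["tool_from_camera"]
    else:
        d=np.hstack([v,np.ones((len(v),1))]);T=c["extrinsics"]
    return T[:3,3],d@T[:3,:3].T
def plane(n,px,z,obs=None):
    o,d=rays(n,px,obs);return o+d*((z-o[2])/d[:,2])[:,None]
def blob(m):
    k,l,s,c=cv2.connectedComponentsWithStats(m.astype(np.uint8));i=1+np.argmax(s[1:,4]);return l==i,c[i]
E
python3 - <<'E'
from h import *
a=cv2.imread("pics/top.png");h=cv2.cvtColor(a,cv2.COLOR_BGR2HSV)
for n,lo,hi,x0,x1,y0,y1 in(("purple",125,150,275,320,135,185),("orange",5,14,280,325,190,225),("teal",85,97,330,375,170,215)):
  m=np.zeros(h.shape[:2],bool);m[y0:y1,x0:x1]=True
  m&=(h[...,0]>=lo)&(h[...,0]<=hi)&(h[...,1]>130);b,c=blob(m)
  hull=cv2.fillConvexPoly(np.zeros(m.shape,np.uint8),cv2.convexHull(np.argwhere(b)[:,::-1].astype(np.int32)),1)
  w=(hull>0)&(h[...,1]<110)&(h[...,2]>150)
  p=np.argwhere(w)[:,::-1]; P=plane("top",p,.085)[:,:2]
  if len(p): 
    e,v=np.linalg.eigh(np.cov(P.T));print(n,len(p),P.mean(0),np.degrees(np.arctan2(v[1,1],v[0,1])),e)
print(plane("top",[[187,161]],.056),plane("top",[[187,161]],.1))
cv2.imwrite("pics/crop.png",cv2.resize(a[105:215,135:325],None,fx=4,fy=4,interpolation=cv2.INTER_CUBIC))
E
```

```text
purple 52 [ 0.588913   -0.12316191] 158.1919405355594 [5.67486585e-06 9.39960598e-05]
orange 59 [ 0.46943066 -0.13923859] 136.35475353864075 [7.17832600e-06 8.89671048e-05]
teal 44 [ 0.50970526 -0.26383537] 177.9566653470887 [3.87578435e-06 1.59084641e-04]
[[0.57284411 0.13894744 0.056     ]] [[0.56567983 0.1291241  0.1       ]]
```

View pics/crop.png

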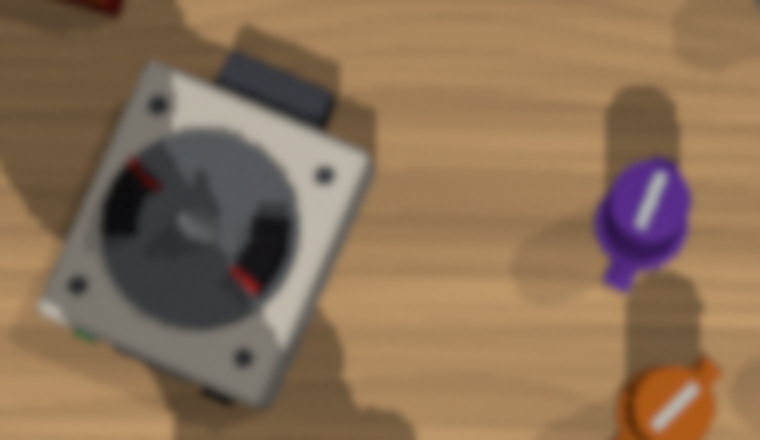

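The crop shows the disc centred near crop (200,228). The claws are left and right, at (122,208) and (268,240), with the red stops at their clockwise ends, (143,175) and (246,280). The gaps therefore run up-right and down-left, nearly parallel to purple's bar, so the bobbin hardly needs turning before insertion. I'll move above the winder for a closer look.

>>> step_arm(
  rows=[
    [0.202,-0.265,0,0,0,-0.111],
    [0.202,-0.265,0,0,0,-0.111],
    [0.202,-0.265,0,0,0,-0.111],
    [0.202,-0.265,0,0,0,-0.111],
    [0.202,-0.265,0,0,0,-0.111],
  ],
)

```text
clock: 0.52
tcp_pos: [0.3031, 0.4883, 0.245]
orientation: [0.96, 2.991, -0.002]
contact_force: [0.9, -0.6, 0.4]
grip_width: 0.0855
gripper_force: 0.0
```

>>> step_arm(
  rows=[
    [0.202,-0.265,0,0,0,-0.111],
    [0.202,-0.265,0,0,0,-0.111],
    [0.202,-0.265,0,0,0,-0.111],
    [0.202,-0.265,0,0,0,-0.111],
    [0.202,-0.265,0,0,0,-0.111],
  ],
)

```text
clock: 0.93
tcp_pos: [0.4239, 0.3293, 0.2452]
orientation: [1.464, 2.779, -0.001]
contact_force: [0.8, -0.0, 0.0]
grip_width: 0.0854
gripper_force: 0.0
```

>>> step_arm(
  rows=[
    [0.22,-0.26,0,0,0,-0.111],
    [0.22,-0.26,0,0,0,-0.111],
    [0.22,-0.26,0,0,0,-0.111],
    [0.22,-0.26,0,0,0,-0.111],
    [0.22,-0.26,0,0,0,-0.111],
  ],
)

```text
clock: 1.35
tcp_pos: [0.5553, 0.1742, 0.2452]
orientation: [1.922, 2.484, -0.001]
contact_force: [1.3, 0.2, -0.0]
grip_width: 0.0855
gripper_force: 0.0
```

Run:
```python
from h import *
o=r.get_obs();a=eyes.grab_frame("wrist");cv2.imwrite("pics/w1.png",a[:,:,::-1])
np.save("o1.npy",np.r_[o["tcp_pos"],o["orientation"]]);print(o["joints"],o["tcp_pos"],o["orientation"],r.tips_ahead)
```

```text
[-7.57482193e-01  3.42076587e-01  4.40121631e-01  1.80747925e+00
 -1.67054268e-01  1.02892566e+00  5.23415099e-04] [0.55534548 0.17417129 0.24517628] [ 1.92244043e+00  2.48439096e+00 -7.08937882e-04] 0.014
```

View pics/w1.png

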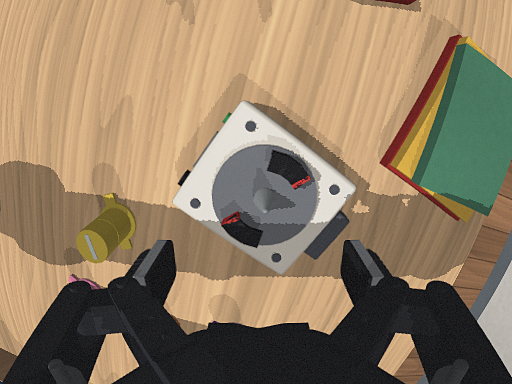

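The wrist view shows the grey disc around (265,195), with claws at about (288,165) and (240,233) and red stops at (300,183) and (232,217). I'll fit the disc circle and the claw and stop angles.

Run:
```python
from h import *
q=np.load("o1.npy");o=dict(tcp_pos=q[:3],orientation=q[3:])
a=cv2.imread("pics/w1.png");h=cv2.cvtColor(a,cv2.COLOR_BGR2HSV);v=h[...,2].astype(int);s=h[...,1]
win=np.zeros(v.shape,bool);win[135:255,200:330]=True
d,_=blob(win&((v<150)))
m=cv2.morphologyEx(d.astype(np.uint8),cv2.MORPH_OPEN,np.ones((9,9)));
d,c=blob(m>0)
hull=cv2.convexHull(np.argwhere(d)[:,::-1].astype(np.int32))[:,0]
P=plane("wrist",hull,.056,o)[:,:2]
(cx,cy),rad=cv2.minEnclosingCircle(P.astype(np.float32));
A=np.c_[2*P,np.ones(len(P))];f=np.linalg.lstsq(A,(P**2).sum(1),rcond=None)[0];print("disc",cx,cy,rad,f[:2],np.sqrt(f[2]+f[:2]@f[:2]))
dots=[]
k,l,st,ct=cv2.connectedComponentsWithStats((v<110).astype(np.uint8))
for g in((251,126),(335,189),(277,257),(195,203)):
  y,x=g[1],g[0];i=l[y-2:y+3,x-2:x+3].max();dots.append(ct[i]);print(st[i,4],end=" ")
for z in(.05,.056):
  D=plane("wrist",np.array(dots),z,o)[:,:2];e=D[1]-D[0],D[2]-D[1];print(D.mean(0),[np.degrees(np.arctan2(*x[::-1])) for x in(e[0],e[1],D[3]-D[2],D[0]-D[3])])
C=f[:2]
red=win&((h[...,0]<8)|(h[...,0]>172))&(s>140)&(v>90); blk=win&(v<45)
for n,mm in(("red",red),("blk",blk)):
  k,l,st,ct=cv2.connectedComponentsWithStats(mm.astype(np.uint8))
  for i in range(1,k):
    if st[i,4]>25:
      Q=plane("wrist",np.argwhere(l==i)[:,::-1],.072,o)[:,:2]-C;an=np.degrees(np.arctan2(Q[:,1],Q[:,0]));mid=np.degrees(np.arctan2(*Q.mean(0)[::-1]))
      dd=(an-mid+180)%360-180;rr=np.hypot(*Q.T);print(n,st[i,4],"mid",mid,"span",mid+np.percentile(dd,[2,98]),"r",np.percentile(rr,[2,98]),Q.mean(0))
```

```text
disc 0.571502149105072 0.14309312403202057 0.06280740350484848 [0.57012664 0.14407456] 0.06091248686520022
82 76 71 72 [0.56990607 0.14425209] [np.float64(-22.175708412454394), np.float64(-112.21305031570931), np.float64(157.8881256954644), np.float64(67.89390805193567)]
[0.56929269 0.14610604] [np.float64(-22.17570841245439), np.float64(-112.21305031570931), np.float64(157.8881256954644), np.float64(67.89390805193563)]
red 82 mid 46.20912242557984 span [42.76076943 50.0855394 ] r [0.03498955 0.05503012] [0.03063425 0.03195528]
red 96 mid -139.19900069898836 span [-146.34328424 -132.63141214] r [0.03288148 0.05300793] [-0.03249091 -0.02804639]
blk 710 mid 74.9127696533562 span [50.58599615 97.41145948] r [0.03557598 0.05665266] [0.0118483 0.0439507]
blk 593 mid -108.31165188330624 span [-133.68384841  -83.65994931] r [0.03287396 0.05395401] [-0.01348001 -0.040732  ]
```

>>> step_arm(
  rows=[
    [0.028,-0.25,-0.02,0,0,-0.055],
    [0.028,-0.25,-0.02,0,0,-0.055],
    [0.028,-0.25,-0.02,0,0,-0.055],
    [0.028,-0.25,-0.02,0,0,-0.055],
  ],
)

```text
clock: 1.73
tcp_pos: [0.5706, 0.0218, 0.2329]
orientation: [2.133, 2.306, -0.003]
contact_force: [-0.2, -0.6, -0.9]
grip_width: 0.0857
gripper_force: 0.0
```

>>> step_arm(
  rows=[
    [0.028,-0.245,-0.055,0,0,-0.055],
    [0.028,-0.245,-0.055,0,0,-0.055],
    [0.028,-0.245,-0.055,0,0,-0.055],
    [0.028,-0.245,-0.055,0,0,-0.055],
    [0.028,-0.245,-0.055,0,0,-0.055],
  ],
)

```text
clock: 2.15
tcp_pos: [0.5862, -0.1279, 0.1993]
orientation: [2.328, 2.107, -0.006]
contact_force: [0.0, 0.7, 0.9]
grip_width: 0.0855
gripper_force: 0.0
```

Run:
```python
from h import *
o=r.get_obs();a=np.ascontiguousarray(eyes.grab_frame("wrist")[:,:,::-1]);cv2.imwrite("pics/w2.png",a)
print(o["joints"].round(2),o["tcp_pos"])
h=cv2.cvtColor(a,cv2.COLOR_BGR2HSV)
b,c=blob((h[...,0]>=122)&(h[...,0]<=150)&(h[...,1]>110))
hull=cv2.fillConvexPoly(np.zeros(b.shape,np.uint8),cv2.convexHull(np.argwhere(b)[:,::-1].astype(np.int32)),1)
w,wc=blob((hull>0)&(h[...,1]<90)&(h[...,2]>130))
P=plane("wrist",np.argwhere(w)[:,::-1],.085,o)[:,:2];e,v=np.linalg.eigh(np.cov(P.T))
(x,y),_,_=cv2.minAreaRect(P.astype(np.float32))
print(b.sum(),c,w.sum(),wc,P.mean(0),(x,y),np.degrees(np.arctan2(v[1,1],v[0,1])),np.sqrt(12*e))
```

```text
[-0.32  0.45  0.57  1.82 -0.28  0.96  0.27] [ 0.58619132 -0.12785243  0.19928195]
3295 [258.86191199 171.17936267] 293 [258.95904437 183.80204778] [ 0.58730886 -0.12369696] (0.5875116586685181, -0.12378869950771332) 158.98481319724422 [0.00628749 0.03518886]
```

View pics/w2.png

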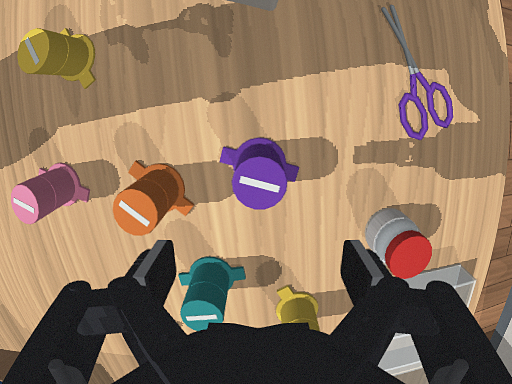

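Purple's bar is at (259,184), giving an axis of (0.5875, -0.1238) and a yaw of about -21°. The seat is at (0.570, 0.145) with x at about -22°, so they're already aligned. I'll descend and grip.

>>> step_arm(
  rows=[
    [0.002,0.007,-0.222,0,0,0],
    [0.002,0.007,-0.222,0,0,0],
    [0.002,0.007,-0.222,0,0,0],
    [0.002,0.007,-0.222,0,0,0],
    [0.002,0.007,-0.222,0,0,0],
  ],
)

```text
clock: 2.62
tcp_pos: [0.587, -0.1141, 0.0646]
orientation: [-2.314, -2.117, 0.006]
contact_force: [-0.3, -0.4, 0.4]
grip_width: 0.0852
gripper_force: 0.0
```

>>> step_arm(
  rows=[
    [0,0,0,0,0,0],
    [0,0,0,0,0,0],
    [0,0,0,0,0,0],
    [0,0,0,0,0,0],
    [0,0,0,0,0,0],
  ],
  jaw=1,
  squeeze=50,
)

```text
clock: 3.03
tcp_pos: [0.5909, -0.1164, 0.0699]
orientation: [2.318, 2.116, 0.005]
contact_force: [-0.0, 0.8, 7.1]
grip_width: 0.0466
gripper_force: 50.6
```

>>> step_arm(
  rows=[
    [0,0,0,0,0,0],
    [0,0,0,0,0,0],
    [0,0,0,0,0,0],
    [0,0,0,0,0,0],
    [0,0,0,0,0,0],
  ],
)

```text
clock: 3.45
tcp_pos: [0.5909, -0.1164, 0.0699]
orientation: [2.318, 2.116, 0.005]
contact_force: [-1.7, 1.2, 7.7]
grip_width: 0.0466
gripper_force: 50.6
```

The TCP sits about 7 mm off in y because the previous pose reading was taken before the arm settled. I'll open, re-measure and centre it.

>>> step_arm(
  rows=[
    [0,0,0,0,0,0],
    [0,0,0,0,0,0],
    [0,0,0,0,0,0],
    [0,0,0,0,0,0],
    [0,0,0,0,0,0],
  ],
  jaw=0,
)

```text
clock: 3.87
tcp_pos: [0.5891, -0.1162, 0.0672]
orientation: [2.32, 2.118, 0.0]
contact_force: [-0.1, -0.3, 0.1]
grip_width: 0.0855
gripper_force: 0.0
```

```bash
cat > bar.py <<'E'
import sys
from h import *
zt=float(sys.argv[1]);o=r.get_obs();a=np.ascontiguousarray(eyes.grab_frame("wrist")[:,:,::-1]);cv2.imwrite(sys.argv[2],a)
print(o["joints"].round(2),o["tcp_pos"],o["qvel"].round(3),o["contact_force"])
h=cv2.cvtColor(a,cv2.COLOR_BGR2HSV)
b,c=blob((h[...,0]>=122)&(h[...,0]<=150)&(h[...,1]>110))
hull=cv2.fillConvexPoly(np.zeros(b.shape,np.uint8),cv2.convexHull(np.argwhere(b)[:,::-1].astype(np.int32)),1)
w,wc=blob((hull>0)&(h[...,1]<90)&(h[...,2]>130))
P=plane("wrist",np.argwhere(w)[:,::-1],zt,o)[:,:2];e,v=np.linalg.eigh(np.cov(P.T))
print(b.sum(),c,w.sum(),wc,cv2.minAreaRect(P.astype(np.float32))[0],np.degrees(np.arctan2(v[1,1],v[0,1])),np.sqrt(12*e))
E
python3 bar.py .085 pics/w3.png
```

```text
[-0.25  0.62  0.47  1.9  -0.41  0.72  0.36] [ 0.5890925  -0.11623091  0.06719913] [ 0.     0.003 -0.     0.    -0.    -0.    -0.   ] [-0.13160622 -0.34987613  0.07965397]
11791 [260.64167585 249.17386142] 856 [261.21028037 289.57009346] (0.5900694727897644, -0.12491896003484726) 159.4122892985899 [0.00646691 0.03477675]
```

>>> step_arm(
  rows=[
    [0.001,-0.014,0,0,0,0],
    [0.001,-0.014,0,0,0,0],
    [0.001,-0.014,0,0,0,0],
    [0.001,-0.014,0,0,0,0],
  ],
)

```text
clock: 4.25
tcp_pos: [0.5897, -0.1249, 0.067]
orientation: [2.32, 2.118, -0.0]
contact_force: [0.5, 0.2, 0.3]
grip_width: 0.0854
gripper_force: 0.0
```

>>> step_arm(
  rows=[
    [0,0,0,0,0,0],
    [0,0,0,0,0,0],
    [0,0,0,0,0,0],
    [0,0,0,0,0,0],
    [0,0,0,0,0,0],
  ],
  jaw=1,
  squeeze=50,
)

```text
clock: 4.67
tcp_pos: [0.59, -0.1244, 0.0674]
orientation: [2.32, 2.118, 0.001]
contact_force: [-0.6, -0.2, 2.4]
grip_width: 0.0467
gripper_force: 51.4
```

>>> step_arm(
  rows=[
    [0,0,0.05,0,0,0],
    [0,0,0.1,0,0,0],
    [0,0,0.16,0,0,0],
    [0,0,0.2,0,0,0],
    [0,0,0.2,0,0,0],
  ],
)

```text
clock: 5.08
tcp_pos: [0.5926, -0.1257, 0.1923]
orientation: [2.316, 2.114, 0.009]
contact_force: [0.9, -0.8, -0.9]
grip_width: 0.0468
gripper_force: 51.8
```

>>> step_arm(
  rows=[
    [0,0,0,0,0,0],
    [0,0,0,0,0,0],
    [0,0,0,0,0,0],
  ],
)

```text
clock: 5.33
tcp_pos: [0.5887, -0.1242, 0.1855]
orientation: [-2.318, -2.117, 0.003]
contact_force: [0.8, -0.7, -1.2]
grip_width: 0.0467
gripper_force: 51.8
```

```bash
python3 bar.py .205 pics/w4.png
```

```text
[-0.32  0.47  0.56  1.82 -0.3   0.94  0.29] [ 0.58866903 -0.1241622   0.18553344] [ 0.001  0.005 -0.001 -0.003  0.002  0.001 -0.003] [ 0.84817206 -0.70916524 -1.16317215]
11956 [257.26580796 237.47231516] 948 [256.77109705 274.47257384] (0.5886351466178894, -0.12340918183326721) 159.4610949374904 [0.00642549 0.03427441]
```

View pics/w4.png

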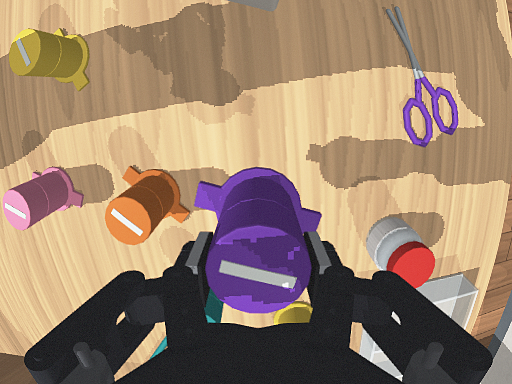

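Purple is held centred with the bar at (257,274), its underside at about z = 0.118. I'll carry it over the seat.

>>> step_arm(
  rows=[
    [-0.016,0.225,0.015,0,0,-0.009],
    [-0.016,0.225,0.015,0,0,-0.009],
    [-0.016,0.225,0.015,0,0,-0.009],
    [-0.016,0.225,0.015,0,0,-0.009],
  ],
)

```text
clock: 5.72
tcp_pos: [0.5793, 0.0188, 0.1947]
orientation: [-2.337, -2.093, -0.0]
contact_force: [0.2, 1.3, -0.5]
grip_width: 0.0464
gripper_force: 51.9
```

>>> step_arm(
  rows=[
    [-0.015,0.223,0,0,0,0],
    [-0.015,0.223,0,0,0,0],
    [-0.015,0.223,0,0,0,0],
    [-0.015,0.223,0,0,0,0],
    [-0.015,0.223,0,0,0,0],
  ],
)

```text
clock: 6.13
tcp_pos: [0.5698, 0.1497, 0.1946]
orientation: [-2.339, -2.094, 0.002]
contact_force: [-0.3, -0.2, -0.7]
grip_width: 0.0466
gripper_force: 51.9
```

>>> step_arm(
  rows=[
    [0,0,0,0,0,0],
    [0,0,0,0,0,0],
    [0,0,0,0,0,0],
    [0,0,0,0,0,0],
    [0,0,0,0,0,0],
  ],
)

```text
clock: 6.55
tcp_pos: [0.5713, 0.1429, 0.1961]
orientation: [2.352, 2.083, -0.0]
contact_force: [-0.5, 0.4, -1.0]
grip_width: 0.0471
gripper_force: 51.9
```

Run:
```python
from h import *
o=r.get_obs();print(o["tcp_pos"],o["orientation"],o["joints"].round(2))
a=np.ascontiguousarray(eyes.grab_frame("wrist")[:,:,::-1]);b=np.ascontiguousarray(eyes.grab_frame("scene")[:,:,::-1])
cv2.imwrite("pics/ws5.png",np.hstack([cv2.resize(a[80:370,100:420],None,fx=1.2,fy=1.2),cv2.resize(b[150:350,200:420],(400,348))]))
```

```text
[0.57128723 0.14292278 0.19613507] [ 2.35161999e+00  2.08288849e+00 -8.71026029e-05] [-0.76  0.43  0.54  1.84 -0.27  0.94 -0.23]
```

View pics/ws5.png

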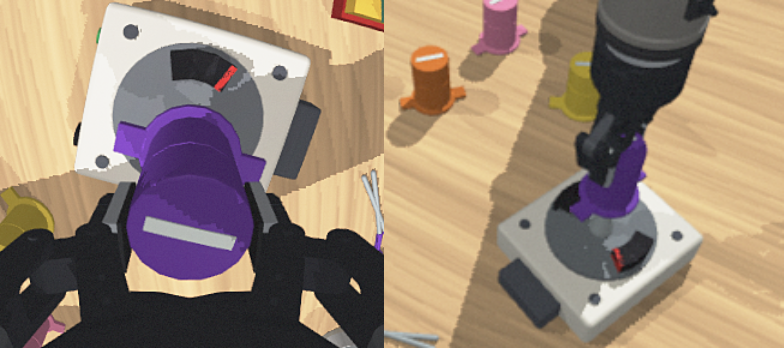

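The ears line up with the gaps. The opposite screw dots in this settled view, at crop (280,72) and (103,161), give a second fix on the seat centre.

Run:
```python
from h import *
o=r.get_obs()
D=[[208.3,106.7],[333.3,140],[185.8,214.2]]
for z in(.05,.056):
  P=plane("wrist",D,z,o)[:,:2];print(z,(P[1]+P[2])/2,np.degrees(np.arctan2(*(P[1]-P[0])[::-1])),np.linalg.norm(P[1]-P[0]),np.linalg.norm(P[2]-P[0]))
a=cv2.imread("pics/top.png");g=cv2.cvtColor(a,cv2.COLOR_BGR2GRAY)
T=np.array([[158,105],[324,175],[243,357],[77,285]])/4+[135,105]
for z in(.05,.056):print("top",plane("top",T-0.4,z)[:,:2].mean(0))
```

```text
0.05 [0.57063815 0.14516522] -21.58947940125061 0.12138073694377474 0.10950387992731013
0.056 [0.57084091 0.14669909] -21.589479401250614 0.11873950472102104 0.10712108687906445
top [0.57091649 0.14575312]
top [0.56995866 0.1443776 ]
```

>>> step_arm(
  rows=[
    [-0.001,0.004,0,0,0,0],
    [-0.001,0.004,-0.025,0,0,0],
    [-0.001,0.004,-0.05,0,0,0],
    [-0.001,0.004,-0.075,0,0,0],
    [-0.001,0.004,-0.075,0,0,0],
  ],
)

```text
clock: 7.07
tcp_pos: [0.5686, 0.1465, 0.1486]
orientation: [-2.348, -2.085, 0.007]
contact_force: [-0.5, 0.3, -1.6]
grip_width: 0.0468
gripper_force: 51.9
```

>>> step_arm(
  rows=[
    [0,0,0,0,0,0],
    [0,0,0,0,0,0],
    [0,0,0,0,0,0],
  ],
)

```text
clock: 7.32
tcp_pos: [0.5712, 0.1467, 0.1522]
orientation: [2.349, 2.085, 0.003]
contact_force: [0.2, -0.2, -0.4]
grip_width: 0.0468
gripper_force: 51.9
```

No contact forces yet. I'll go on down: home is a TCP height of about 0.123.

>>> step_arm(
  rows=[
    [-0.001,-0.002,-0.012,0,0,0],
    [-0.001,-0.002,-0.024,0,0,0],
    [-0.001,-0.002,-0.036,0,0,0],
    [-0.001,-0.002,-0.044,0,0,0],
    [-0.001,-0.002,-0.044,0,0,0],
  ],
)

```text
clock: 7.73
tcp_pos: [0.5696, 0.1454, 0.1237]
orientation: [-2.349, -2.085, 0.002]
contact_force: [-1.4, 0.6, -0.6]
grip_width: 0.0466
gripper_force: 52.2
```

>>> step_arm(
  rows=[
    [0,0,-0.003,0,0,0],
    [0,0,-0.006,0,0,0],
    [0,0,-0.006,0,0,0],
    [0,0,-0.006,0,0,0],
  ],
)

```text
clock: 8.07
tcp_pos: [0.5699, 0.1454, 0.1232]
orientation: [-2.349, -2.084, -0.001]
contact_force: [-8.5, -1.3, 22.8]
grip_width: 0.0469
gripper_force: 54.3
```

It's seated: 23 N upward force at z = 0.123. I'll ease the pressing and twist clockwise.

>>> step_arm(
  rows=[
    [0,0,0.003,0,0,0],
    [0,0,0.003,0,0,-0.035],
    [0,0,0.003,0,0,-0.07],
    [0,0,0.003,0,0,-0.105],
    [0,0,0.003,0,0,-0.14],
  ],
)

```text
clock: 8.48
tcp_pos: [0.5702, 0.1452, 0.1233]
orientation: [-2.752, -1.515, -0.001]
contact_force: [-1.8, -0.6, 4.2]
grip_width: 0.0462
gripper_force: 52.6
```

>>> step_arm(
  rows=[
    [0,0,0,0,0,-0.035],
    [0,0,0,0,0,-0.07],
    [0,0,0,0,0,-0.105],
    [0,0,0,0,0,-0.14],
    [0,0,0,0,0,-0.14],
  ],
)

```text
clock: 8.9
tcp_pos: [0.5704, 0.1456, 0.1233]
orientation: [3.016, 0.878, 0.001]
contact_force: [-0.4, -0.6, 6.1]
grip_width: 0.047
gripper_force: 52.7
```

>>> step_arm(
  rows=[
    [0,0,0,0,0,-0.035],
    [0,0,0,0,0,-0.07],
    [0,0,0,0,0,-0.105],
    [0,0,0,0,0,-0.14],
    [0,0,0,0,0,-0.14],
  ],
)

```text
clock: 9.32
tcp_pos: [0.5706, 0.1456, 0.1234]
orientation: [3.135, 0.199, 0.002]
contact_force: [-0.0, -0.2, 5.2]
grip_width: 0.047
gripper_force: 52.8
```

>>> step_arm(
  rows=[
    [0,0,0,0,0,-0.03],
    [0,0,0,0,0,-0.06],
    [0,0,0,0,0,-0.09],
    [0,0,0,0,0,-0.105],
    [0,0,0,0,0,-0.105],
  ],
)

```text
clock: 9.73
tcp_pos: [0.5692, 0.1473, 0.1235]
orientation: [-3.125, 0.307, 0.004]
contact_force: [-7.6, 4.0, 12.5]
grip_width: 0.0467
gripper_force: 53.3
```

```bash
python3 bar.py .141 pics/w6.png; python3 -c "
from h import *
o=r.get_obs();print(o['moment'],o['orientation'])"
```

```text
[-1.01  0.67  0.92  1.91 -0.68  0.91 -1.51] [0.56917995 0.14732679 0.12346574] [ 0.008 -0.008 -0.013  0.001  0.01  -0.01   0.05 ] [-7.56772782  3.97148285 12.46911364]
11352 [258.45850951 239.62359056] 991 [256.78203835 274.3925328 ] (0.5699169635772705, 0.14604803919792175) 63.483130183383395 [0.00682463 0.03471996]
[0.84295949 1.46296869 0.51553642] [-3.12483399  0.30482902  0.00415303]
```

The bar is at 63.5°, which is 4° past the seat's y line, and the force is rising, so the ears are against the stops. I'll release and rise.

>>> step_arm(
  rows=[
    [0,0,0,0,0,0.005],
    [0,0,0,0,0,0.005],
    [0,0,0,0,0,0.005],
    [0,0,0,0,0,0.005],
    [0,0,0,0,0,0.005],
  ],
  jaw=0,
)

```text
clock: 10.2
tcp_pos: [0.5699, 0.1451, 0.1228]
orientation: [3.128, -0.286, -0.0]
contact_force: [1.2, -0.9, 1.2]
grip_width: 0.0854
gripper_force: 0.0
```

>>> step_arm(
  rows=[
    [0,0,0.03,0,0,0],
    [0,0,0.08,0,0,0],
    [0,0,0.14,0,0,0],
    [0,0,0.18,0,0,0],
    [0,0,0.18,0,0,0],
  ],
)

```text
clock: 10.62
tcp_pos: [0.5728, 0.1449, 0.2357]
orientation: [-3.126, 0.286, -0.011]
contact_force: [1.1, -1.2, 0.7]
grip_width: 0.0853
gripper_force: 0.0
```

>>> step_arm(
  rows=[
    [0,0,0,0,0,0],
    [0,0,0,0,0,0],
    [0,0,0,0,0,0],
    [0,0,0,0,0,0],
    [0,0,0,0,0,0],
  ],
)

```text
clock: 11.03
tcp_pos: [0.5694, 0.1453, 0.2299]
orientation: [3.128, -0.285, -0.002]
contact_force: [-0.2, -0.4, -0.2]
grip_width: 0.0855
gripper_force: 0.0
```

```bash
python3 bar.py .141 pics/w7.png
```

```text
[-1.1   0.54  1.05  1.83 -0.53  1.08 -1.6 ] [0.5693973  0.14526556 0.22992953] [-0.002 -0.003  0.004 -0.005  0.001  0.001  0.   ] [-0.23592841 -0.4119231  -0.19240397]
3810 [256.16850394 184.95879265] 346 [255.71965318 199.76011561] (0.569793164730072, 0.14577063918113708) 65.03423319433293 [0.0063522  0.03486522]
```

View pics/w7.png

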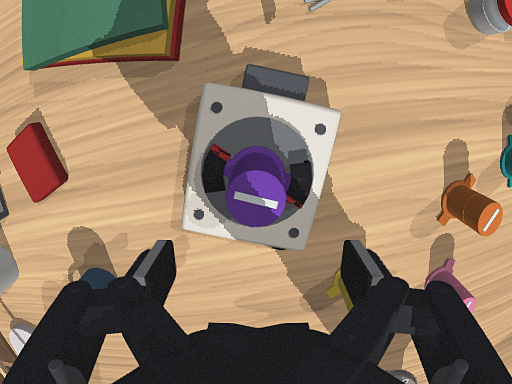

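The picture shows purple standing on the seat, bar at (256,200), ears under the claws at the red stops. Orange is undisturbed at (470,205) and the gripper is clear.

```bash
python3 -c "
from bench import r
print(r.hand_in())"
```

```text
the job is handed in; nothing more can be done
None
```

I handed the job in with the purple bobbin seated, twisted clockwise to the stops and released. The last check put it about 3° from the seat's y line and within 1 mm of the measured spindle axis. Orange looked undisturbed, and I never moved near teal, but neither was re-measured; no verdict came back.

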